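# Slide the bearing pan onto the hotplate, against the sprung probe

### The job

Slide the pan with the bearing, without lifting or tipping it, off the wooden board, over the small step and onto the hotplate, until it stands inside the yellow ring with its wall pressing lightly on the sprung copper temperature probe: about 3 N, and never jam the probe. Then let go and leave the pan standing there with the bearing in it and the probe still lightly pressed; leave the other things alone.

Things in the scene. Friction and masses are not known exactly. Their poses are not given: they have to be found in the camera images.
- station: Fixed warming station; origin on the bench (z=0) under its middle, laid out along its level y axis: light wooden board (y +16 to +236 mm, 250 mm wide in x, top 40 mm above the bench), 6 mm gap, dark steel hotplate (y +10 to -250 mm, 250 mm wide, top 36 mm above the bench: a 4 mm step down), and at the -y end the temperature probe. The hotplate is cold.
- board (a point): Centre of the red circle (194 mm across) on top of the wooden board: station x=0, y=+126, z=+40 mm. The pan starts near it.
- ring (a point): Centre of the yellow ring (184 mm outside diameter) painted on the hotplate: station x=0, y=-100, z=+36 mm. Axes as the station's.
- probe_stand: Blue stand of the probe, 60 mm wide, 75 mm high, fixed at the station's -y end; origin on the bench at station x=0, y=-262 mm, axes as the station's. It carries a black clamp (up to 83 mm high) holding a steel plunger with a copper ball tip (18 mm) that points to +y, at the ring. The clamp was set anywhere along its rail and its place is not reported.
- probe_mid (a point): The middle of where the plunger's tip may end: station x=0, y=-157, z=66 mm. The untouched tip ends up to 15 mm to either side of it along y. A spring holds the plunger out: pushed towards -y it yields 1 mm per 0.7 N from zero, up to 22 mm.
- pan: Round open aluminium pan, 120 mm diameter, 65 mm high, about 0.5 kg; origin: centre of the flat underside, z up. Its one handle points along the pan's -x: a level black bar 16 mm wide, 18 mm high, its middle 50 mm above the underside, from x=-80 to -175 mm (steel neck to the wall). It drags on board or hotplate with several newtons of friction, different each time.
- bearing: Steel bearing race lying loose in the pan: ring 62 mm outside, 34 mm inside, 18 mm high, about 0.2 kg; origin at the centre of its underside.
- grease_tin: Green tin, 66 mm diameter, 95 mm high, standing on the bench beyond the board; origin at its underside. Not to be disturbed.
- carton: Cardboard carton 90 x 70 x 50 mm on the bench beyond the probe; origin at its underside. Not to be disturbed.
- spanner: Steel spanner, 160 mm long, lying flat on the bench between robot and station; origin at the middle. Not to be disturbed.
Mind the look-alikes: they are no part of the job. Leave any green look-alike of the bearing alone.

How it is judged:
By the outcome, as a careful person would: the job done as asked, in the order asked, and still so for the second after the job is handed in, with the robot touching nothing.
It also fails if it takes over 54 s, if anything falls off the work surface, if the arm or the gripper's body presses on something with over 40 N, if the wrist force passes 120 N, or if a joint passes its speed limit or range.

### The arm

A 6-joint arm with a two-finger parallel gripper is mounted at the origin on the work surface. World frame = base frame: x ahead of the robot, y to its left, z up, the work surface at z = 0. Lengths are in m, angles in rad, forces in N, time in s.
With the tool pointing down it reaches from about 0.375 to 0.975 m from the base axis. Payload 3.8 kg.
Tool frame: the origin (TCP) lies between the finger pads; the fingertips stand 19 mm ahead of it and the grasp point (between the pads) is the TCP; z points along the fingers, y is the line along which they close (so a half turn about z gives the same grasp; the last joint's range is limited). The gripper opens to 85 mm and grips with 20 to 120 N. Pads are 22 mm wide; open, the fingers measure 114 mm over their backs; the gripper's body (76 mm by 85 mm) begins 54 mm behind the grasp point. The pads swing forward as they close: fully open they stand 13 mm farther back than shut.
Start: joints at [1.289, 0.264, 1.604, -0, 1.274, -0.037], TCP at [0.164, 0.655, 0.25] pointing down, gripper open.
Joint ranges: [-2.63, 2.63], [-0.94, 2.18], [0.31, 2.57], [-1.31, 4.45], [0, 2.66], [-2.55, 2.55]. Speed limits (rad/s): [2.57, 2.57, 3.14, 3.14, 3.14, 3.14].

### API

Orientations are given as a 3x3 rotation matrix whose columns are the frame's x, y, z axes.
In Python, from station import env gives the robot as it stands. The module is installed in compiled form; this text tells all that it offers.
- The arm moves only by the tool servo_tool, never from a script. Its argument "deltas" is one flat list of numbers, 7 for each row, row after row: the shift along the tool's x, y, z in m, then the turn, a rotation vector about the tool's x, y, z in units of 10 degrees (1.0 is 10 degrees), then the gripper's target within -1 to 1 (shut at 1, half-way at 0, fully open at -1). In form: [dx, dy, dz, wx, wy, wz, gripper, dx, dy, dz, wx, wy, wz, gripper, ...]. A call has 1 to 12 rows; each row is the pose to reach, as a shift and turn from the pose commanded when the call began, along the tool's axes at that moment; what a row does not reach only later rows make up. A row lasts 1/8 s, in which the tool goes at most 62.5 mm and 10.7 degrees, less where a joint would pass 70% of its speed; a pose out of reach is approached as far as the arm can. A call with a gripper value outside its range is refused whole. The fingers move at their own pace and stop on an object; the grip force is fixed at half the most. Time passes only in rows, so rows that repeat a pose let the fingers close. It gives the time, the measured TCP pose, the force, the opening and the grip force at its end, in the units of the state.
- env.read_state(): the state, without advancing time (a new reading comes with each control period).
- env.grab_frame(name): name is "scene" or "top" or "wrist"; returns the picture (420x560x3 uint8, red, green, blue); there is no depth.
- env.calibration(name): a dict with "fovy" (degrees; the focal length in pixels is half the picture's height over the tangent of half this angle, whatever the lens; pixels are square), "cx", "cy" (the principal point, pixels), "R" (3x3) and "t" (3): a world point X has camera coordinates R X + t; the wrist camera has in their place "mount" (4x4, takes a point from camera to tool coordinates, whose origin is the TCP and whose axes are the flange's). Camera axes: x right, y down, z forward; pixel columns grow to the right and rows downward; lengths in m; the calibration is good to about 2 mm. A picture is of the moment at which its call begins: read the wrist's pose just before it. calibration takes no time and is no camera call.
- env.sign_off(): hands the job in; it is judged then, once.
Trained networks look in the newest picture that a camera, given by its name, has taken for a name from the list of things; names that differ only in an ending like _2 or _b are one class to them, and where a whole thing is asked for, a point or a joint stands for the part that bears it (a point fixed in the world has none). Each returns a list of dicts, best first, with "conf" (0 to 1); they miss things now and then, are a little off and sometimes report something else, mostly with a low value. They report only what shows in the picture. A call takes as long as a camera call. They do not tell look-alikes from the thing itself.
- env.boxes_of(camera, label): "extent" ([centre column, centre row, width, height] in pixels, round what is visible of it).
- env.silhouettes(camera, label): "pixels" (420x560 bool, what is visible of it) and "extent" ([centre column, centre row, width, height] in pixels, round what is visible of it).
The state is a dict: "time_s": time; "joints": joint angles; "qvel": joint speeds; "joint_torque": joint torques, N m; "ee_pos": TCP position; "orientation": TCP orientation; "ft_force": force on the tool from outside, world axes, zero at the start; "torque": the same for the moment, N m; "width": opening from 0.0 (shut) to 1.0 (fully open); "gripper_force": force on a finger pad.
Only numpy, scipy, OpenCV 4.12 (cv2) and the standard library are available. Lean on these libraries where they do the work, as an engineer would, in place of code of your own. Each camera call takes 0.05 s, during which the arm holds its last target. There are 200 camera calls.

## Working session

There is one attempt and no reset: what is moved stays moved. The work goes in short steps, Python scripts to look and compute and a tool call to move; the robot and the scene stay as the last step left them, time stands still between calls to the robot, and variables do not carry over. Pictures are saved under pics/ and viewed, at most 10 in all, crops included, and the job is handed in when it is done.

Besides the shell and the picture viewer there is one more tool, called after "Request:" as name(argument=value, ...) on one line, values as JSON. servo_tool: Moves the arm, as the interface text tells. Its arguments: {"type":"object","properties":{"deltas":{"type":"array","items":{"type":"number"}}},"required":["deltas"]}

```bash
mkdir -p pics; cat > h.py <<'E'
import numpy as np, cv2
from station import env
def K(n):
    c=env.calibration(n); f=210/np.tan(np.radians(c["fovy"])/2); return c,f
def cam(n,s=None):
    c,f=K(n)
    if "mount" in c:
        T=np.eye(4);T[:3,:3]=s["orientation"];T[:3,3]=s["ee_pos"]
        M=np.linalg.inv(T@np.array(c["mount"])); return M[:3,:3],M[:3,3],f,c["cx"],c["cy"]
    return np.array(c["R"]),np.array(c["t"]),f,c["cx"],c["cy"]
def proj(n,X,s=None):
    R,t,f,cx,cy=cam(n,s); p=np.atleast_2d(X)@R.T+t
    return np.c_[cx+f*p[:,0]/p[:,2],cy+f*p[:,1]/p[:,2]]
def ray(n,uv,s=None):
    R,t,f,cx,cy=cam(n,s); d=R.T@np.array([(uv[0]-cx)/f,(uv[1]-cy)/f,1]); return -R.T@t,d/np.linalg.norm(d)
def atz(n,uv,z,s=None):
    o,d=ray(n,uv,s); return o+d*(z-o[2])/d[2]
def save(n,im): cv2.imwrite("pics/"+n,im[:,:,::-1])
E
python3 - <<'E'
from h import *
s=env.read_state(); print(s["time_s"],s["orientation"],s["ft_force"])
for n in["scene","top"]:
    print(n,env.calibration(n)); save(n+"0.png",env.grab_frame(n))
    for l in["station","probe_stand","pan","bearing","grease_tin"]:
        for b in env.boxes_of(n,l)[:3]: print(l,np.round(b["extent"],1),round(b["conf"],2))
E
```

```text
0.0 [[-9.70191601e-01  2.42338330e-01 -6.25064357e-04]
 [ 2.42339121e-01  9.70189244e-01 -2.14027979e-03]
 [ 8.77588855e-05 -2.22795902e-03 -9.99997514e-01]] [ 0.84067388  0.57067239 -0.17495316]
scene {'fovy': 44.04058170367503, 'cx': 279.11878256063983, 'cy': 212.58051819766425, 'R': array([[ 5.53700703e-01,  8.32715449e-01, -7.15647288e-04],
       [ 6.11954653e-01, -4.07491915e-01, -6.77836147e-01],
       [-5.64736252e-01,  3.74880407e-01, -7.35212653e-01]]), 't': array([-0.32826928, -0.32807177,  1.71784967])}
station [285.4 236.4 213.6 149.1] 0.57
probe_stand [208.9 265.8  48.7  48.2] 0.93
pan [338.1 178.4  47.8  76.3] 0.88
bearing [377.9 250.3  22.7  26.2] 0.97
bearing [338.9 191.8  20.    7.4] 0.63
grease_tin [388.2 165.   25.7  42.2] 0.64
top {'fovy': 49.68884516234521, 'cx': 280.6176223937773, 'cy': 210.61186078471954, 'R': array([[-0.08620686, -0.99627067,  0.00362222],
       [-0.97566479,  0.08368698, -0.20266896],
       [ 0.20161001, -0.02100553, -0.97924061]]), 't': array([0.04251728, 0.61245652, 1.09523372])}
station [280.9 212.8 208.  120.7] 0.87
station [420.3 226.6  41.   43.7] 0.63
probe_stand [360.9 198.6  53.5  24.5] 0.83
pan [211.6 233.2  54.8  92.2] 0.88
pan [359.8 198.9  50.7  25.3] 0.75
bearing [211.3 152.2  22.5  19.3] 0.65
bearing [212.2 208.9  21.7  23.5] 0.55
grease_tin [138.9 226.4  35.   31.8] 0.76
grease_tin [280.8 214.2 211.8 117.3] 0.33
```

View pics/top0.png

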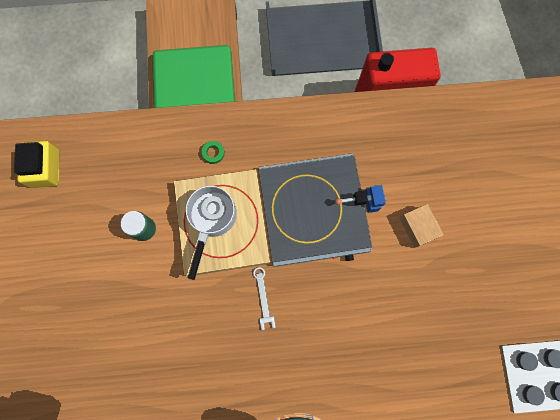

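View pics/scene0.png

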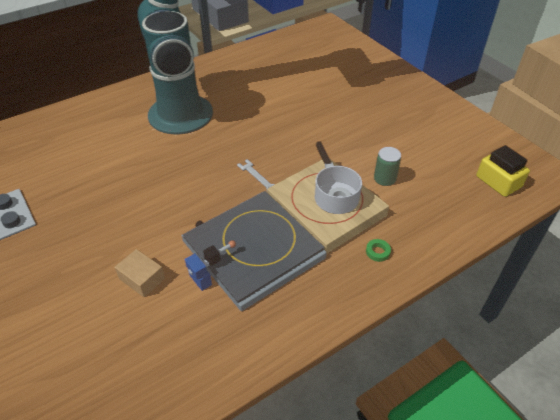

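Top view: the pan is at (211,210), with its handle pointing towards the robot to (192,277) and the steel bearing inside at (211,209). The green ring at (211,152) is the look-alike; leave it. The probe's copper tip is near (340,202), pointing at the yellow ring centred at (307,209). The scene view agrees: pan (338,188), green ring (378,250), probe (225,248).

```bash
python3 - <<'E'
from h import *
from scipy.optimize import least_squares
D={}
for n in["top","scene"]:
    im=env.grab_frame(n); hsv=cv2.cvtColor(im,cv2.COLOR_RGB2HSV)
    b=env.boxes_of(n,"station")[0]["extent"]
    roi=np.zeros(hsv.shape[:2],np.uint8); cx,cy,w,h=b; roi[int(cy-h/2):int(cy+h/2),int(cx-w/2):int(cx+w/2)]=1
    y=(cv2.inRange(hsv,(20,110,120),(32,255,255))>0)&(roi>0)
    r=((cv2.inRange(hsv,(0,140,90),(7,255,255))|cv2.inRange(hsv,(172,140,90),(180,255,255)))>0)&(roi>0)
    if n=="top":
        y[:,:268]=0; r[:,270:]=0
    else:
        y[:, 300:]=0; r[:,:285]=0
    def pts(m,z):
        vv,uu=np.nonzero(m); return np.array([atz(n,p,z)[:2] for p in zip(uu,vv)])
    Y,R=pts(y,.036),pts(r,.040); print(n,len(Y),len(R)); D[n]=(Y,R)
    p=env.silhouettes(n,"pan")[0]; D[n+"p"]=p["pixels"]; print(p["conf"],p["extent"])
    f=lambda q,P,r:np.hypot(P[:,0]-q[0],P[:,1]-q[1])-r
    for P,rr in((Y,.0905),(R,.0955)):
        s=least_squares(f,P.mean(0),args=(P,rr),loss="soft_l1",f_scale=.002); print(s.x,np.sqrt(np.median(s.fun**2)))
        # free radius
        s=least_squares(lambda q:f(q[:2],P,q[2]),[*P.mean(0),rr],loss="soft_l1",f_scale=.002); print("free",s.x)
# pan: fit (x,y,yaw) silhouettes jointly via rendered model
def model(n,x,y,th,z0=.04):
    c,s=np.cos(th),np.sin(th); a=np.linspace(0,2*np.pi,40)
    out=np.zeros((420,560),np.uint8)
    cyl=np.array([[.06*np.cos(t),.06*np.sin(t),z] for t in a for z in(0,.065)])
    bar=np.array([[u,v,w] for u in(-.08,-.175) for v in(-.008,.008) for w in(.041,.059)])
    nk=np.array([[u,v,w] for u in(-.058,-.082) for v in(-.004,.004) for w in(.046,.054)])
    for P in(cyl,bar,nk):
        W=np.c_[c*P[:,0]-s*P[:,1]+x,s*P[:,0]+c*P[:,1]+y,P[:,2]+z0]
        cv2.fillConvexPoly(out,cv2.convexHull(np.round(proj(n,W)*16).astype(np.int32)),1,shift=4)
    return out>0
from scipy.optimize import minimize
def cost(q):
    return sum(1-(model(n,q[0],q[1],q[2])&D[n+"p"]).sum()/(model(n,q[0],q[1],q[2])|D[n+"p"]).sum() for n in("top","scene"))
x0=atz("top",(211,211),.105)[:2]
best=None
for th in np.arange(-.8,.2,.1):
    r=minimize(cost,[*x0,th],method="Nelder-Mead",options=dict(initial_simplex=[[x0[0],x0[1],th],[x0[0]+.01,x0[1],th],[x0[0],x0[1]+.01,th],[x0[0],x0[1],th+.1]]))
    if best is None or r.fun<best.fun: best=r
print("pan",best.x,best.fun)
E
```

```text
top 388 244
0.97 [210.4, 232.5, 55.0, 90.8]
[ 0.62075828 -0.07895474] 0.0012241643661371406
free [ 0.6207098  -0.07891068  0.08973608]
[0.60607874 0.14680666] 0.0008308659274943211
free [0.60580056 0.14654122 0.09481618]
scene 276 1
0.96 [339.6, 177.8, 50.3, 76.1]
[ 0.62053206 -0.08001852] 0.0010342317013144508
free [ 0.62064641 -0.08007458  0.08981218]
[0.76458452 0.24000591] 1.10160570804263e-08
free [0.73464822 0.21006962 0.05316368]Traceback (most recent call last):
  File "<stdin>", line 40, in <module>
    res = _minimize_neldermead(fun, x0, args, callback, bounds=bounds,
                               **options)
    fxr = func(xr)
    fx = function(np.copy(x), *(wrapper_args + args))
  File "<stdin>", line 36, in cost
  File "<stdin>", line 36, in <genexpr>
  File "<stdin>", line 32, in model
  File "h.py", line 12, in proj
    R,t,f,cx,cy=cam(n,s); p=np.atleast_2d(X)@R.T+t
                ~~~^^^^^
  File "h.py", line 6, in cam
    c,f=K(n)
        ~^^^
  File "h.py", line 4, in K
    c=env.calibration(n); f=210/np.tan(np.radians(c["fovy"])/2); return c,f
ValueError: time passes only in moves, steps and waits
```

```bash
sed -i 's/^def K(n):/_C={}\ndef K(n):\n    if n in _C: return _C[n]/; s/; return c,f$/; _C[n]=(c,f); return c,f/' h.py
cat > pan.py <<'E'
from h import *
from scipy.optimize import minimize
def model(n,x,y,th,z0):
    c,s=np.cos(th),np.sin(th); a=np.linspace(0,2*np.pi,40)
    out=np.zeros((420,560),np.uint8)
    cyl=np.array([[.06*np.cos(t),.06*np.sin(t),z] for t in a for z in(0,.065)])
    bar=np.array([[u,v,w] for u in(-.08,-.175) for v in(-.008,.008) for w in(.041,.059)])
    nk=np.array([[u,v,w] for u in(-.058,-.082) for v in(-.004,.004) for w in(.046,.054)])
    for P in(cyl,bar,nk):
        W=np.c_[c*P[:,0]-s*P[:,1]+x,s*P[:,0]+c*P[:,1]+y,P[:,2]+z0]
        cv2.fillConvexPoly(out,cv2.convexHull(np.round(proj(n,W)*16).astype(np.int32)),1,shift=4)
    return out>0
def fit(x0,z0,ths,freez=False):
    D={}
    for n in("top","scene"):
        env.grab_frame(n); D[n]=env.silhouettes(n,"pan")[0]["pixels"]
    def cost(q):
        t=0
        for n in D:
            m=model(n,*q[:3],q[3] if len(q)>3 else z0); t+=1-(m&D[n]).sum()/(m|D[n]).sum()
        return t
    best=None
    for th in ths:
        q=[*x0,th]+([z0] if freez else []); st=[.01,.01,.1,.008][:len(q)]
        r=minimize(cost,q,method="Nelder-Mead",options=dict(initial_simplex=[q]+[[v+(st[i] if i==j else 0) for i,v in enumerate(q)] for j in range(len(q))]))
        if best is None or r.fun<best.fun: best=r
    return best.x,best.fun
E
python3 - <<'E'
from pan import *
x0=atz("top",(211,211),.105)[:2]
print(fit(x0,.04,[-.5,-.3,-.1]),fit(x0,.04,[-.4,-.2],True))
s=env.read_state();print(s["time_s"],s["ee_pos"])
E
```

```text
(array([ 0.6236189 ,  0.16454498, -0.33665089]), np.float64(0.40710819790557284)) (array([ 0.62526017,  0.16431848, -0.33886298,  0.0393018 ]), np.float64(0.30543500117296163))
1.3 [0.16358913 0.6548611  0.25027457]
```

Request:
servo_tool(deltas=[-0.466,-0.355,0,0,0,0.53,-1,-0.466,-0.355,0,0,0,0.53,-1,-0.466,-0.355,0,0,0,0.53,-1,-0.466,-0.355,0,0,0,0.53,-1,-0.466,-0.355,0,0,0,0.53,-1,-0.466,-0.355,0,0,0,0.53,-1,-0.466,-0.355,0,0,0,0.53,-1,-0.466,-0.355,0,0,0,0.53,-1,-0.466,-0.355,0,0,0,0.53,-1,-0.466,-0.355,0,0,0,0.53,-1,-0.466,-0.355,0,0,0,0.53,-1,-0.466,-0.355,0,0,0,0.53,-1])

```text
time_s: 2.8
ee_pos: [0.5292, 0.198, 0.2502]
orientation: [[-0.944, 0.331, -0.001], [0.331, 0.944, 0.0], [0.001, 0.0, -1.0]]
ft_force: [-0.6, 0.7, -0.1]
width: 1.003
gripper_force: 0.0
```

```bash
python3 - <<'E'
from h import *
s=env.read_state();print(s["time_s"],s["ee_pos"],s["orientation"],s["ft_force"]); print(env.calibration("wrist"))
im=env.grab_frame("wrist");
a,b=cv2.resize(im,(560,420)),None
t=env.grab_frame("top"); sc=env.grab_frame("scene")
p=cv2.resize(t[180:220,315:395],(400,200),interpolation=cv2.INTER_CUBIC); q=cv2.resize(sc[225:285,185:265],(266,200),interpolation=cv2.INTER_CUBIC)
c=np.zeros((600,700,3),np.uint8); c[:400,:533]=cv2.resize(im,(533,400)); c[400:,:400]=p; c[400:,410:676]=q
save("w1.png",c)
# grasp point projection
for P in([.530,.1976,.09],[.6245,.1645,.105]): print(proj("wrist",P,s))
E
```

```text
2.8 [0.52919773 0.19797798 0.2502296 ] [[-9.43644022e-01  3.30961768e-01 -5.18206935e-04]
 [ 3.30961572e-01  9.43644135e-01  4.28930582e-04]
 [ 6.30962559e-04  2.33251198e-04 -9.99999774e-01]] [-0.58473479  0.71459661 -0.06412536]
{'fovy': 59.44473697290275, 'cx': 278.8568205540981, 'cy': 201.12479320587167, 'mount': array([[-1.70609595e-04, -9.51145664e-01, -3.08742444e-01,
         7.93257098e-02],
       [ 9.99999712e-01, -3.90677055e-04,  6.50967321e-04,
        -1.23562282e-03],
       [-7.39783333e-04, -3.08742244e-01,  9.51145457e-01,
        -1.22856343e-01],
       [ 0.00000000e+00,  0.00000000e+00,  0.00000000e+00,
         1.00000000e+00]])}
[[279.99648259 187.34798534]]
[[280.02212861 306.35409817]]
```

View pics/w1.png

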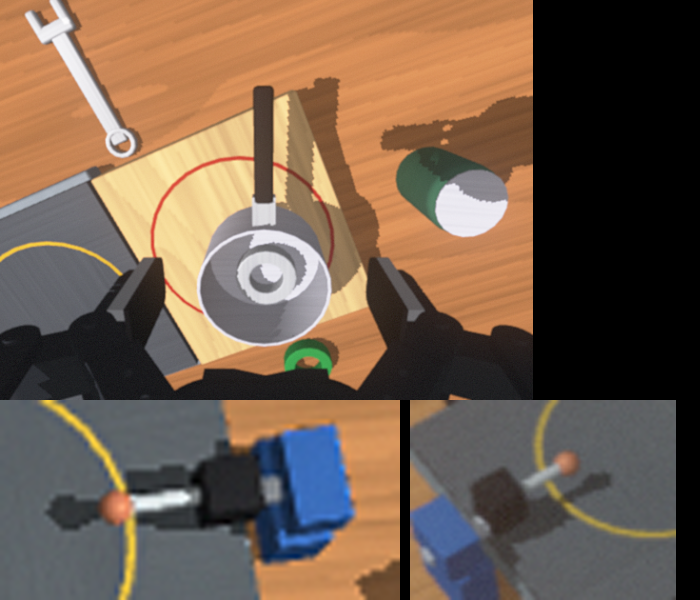

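The wrist view shows the handle running down from (263,87) to (263,202) in the crop, and the pan rim centred at (264,287) with the steel bearing at (267,275). The green ring at (308,355) is outside the pan. The copper ball is at about (117,507) in the top crop and (567,463) in the scene crop.

```bash
python3 - <<'E'
from h import *
u1=(315+117.5/5-.5,180+107.5/5-.5);u2=(185+157.5/3.325-.5,225+63.5/3.333-.5)
(o1,d1),(o2,d2)=ray("top",u1),ray("scene",u2)
A=np.c_[d1,-d2]; k=np.linalg.lstsq(A,o2-o1,rcond=None)[0]; P,Q=o1+d1*k[0],o2+d2*k[1]
m=(P+Q)/2; print(P,Q)
ring=np.array([.6206,-.0795]); th=.065; ex=np.array([np.cos(th),np.sin(th)]);ey=np.array([-ex[1],ex[0]])
for b in(m[:2],atz("top",u1,.066)[:2],atz("scene",u2,.066)[:2]):
    d=b-ring; print(b,"station",d@ex,d@ey-.1)
s=env.read_state(); R=np.array(s["orientation"])
# look: put TCP so that ball appears at pixel (280,230) keeping z .22
from scipy.optimize import fsolve
g=lambda q:(proj("wrist",m,dict(orientation=R,ee_pos=[q[0],q[1],.22]))[0]-[280,200])/100
q=fsolve(g,m[:2]); print("look tcp",q,"tool delta",R.T@(np.array([*q,.22])-s["ee_pos"]))
E
```

```text
[ 0.6256948  -0.15858607  0.0656643 ] [ 0.62549076 -0.15897359  0.06567922]
[ 0.62559278 -0.15877983] station -0.00016732230175777073 -0.17943671399955885
[ 0.62562198 -0.1585348 ] station -0.0001222668414842948 -0.1791941010255918
[ 0.62573008 -0.15908725] station -5.028136268557085e-05 -0.17975239876411514
look tcp [ 0.61650565 -0.15547697] tool delta [-0.19931308 -0.30546407  0.03019104]
```

Request:
servo_tool(deltas=[-0.2,-0.305,0.03,0,0,0,-1,-0.2,-0.305,0.03,0,0,0,-1,-0.2,-0.305,0.03,0,0,0,-1,-0.2,-0.305,0.03,0,0,0,-1,-0.2,-0.305,0.03,0,0,0,-1,-0.2,-0.305,0.03,0,0,0,-1,-0.2,-0.305,0.03,0,0,0,-1,-0.2,-0.305,0.03,0,0,0,-1])

```text
time_s: 3.95
ee_pos: [0.6173, -0.1554, 0.2201]
orientation: [[-0.944, 0.331, -0.001], [0.331, 0.944, 0.001], [0.001, 0.001, -1.0]]
ft_force: [-0.1, 1.0, 0.5]
width: 1.001
gripper_force: 0.0
```

```bash
cat >> h.py <<'E'
ring=np.array([.6206,-.0795]); th=.065; ex=np.array([np.cos(th),np.sin(th)]);ey=np.array([-ex[1],ex[0]])
def st(p): d=np.array(p)[:2]-ring; return np.array([d@ex,d@ey-.1])
def world(sx,sy): return ring+ex*sx+ey*(sy+.1)
def ball(n,s=None,box=None):
    im=env.grab_frame(n); hsv=cv2.cvtColor(im,cv2.COLOR_RGB2HSV)
    m=cv2.inRange(hsv,(3,90,60),(16,255,255)); 
    if n=="wrist": c0=proj(n,[.6256,-.1588,.066],s)[0]
    else: c0=proj(n,[.6256,-.1588,.066])[0]
    w=70 if n=="wrist" else 10
    k=np.zeros_like(m); cv2.circle(k,tuple(int(v) for v in c0),w,255,-1); m&=k
    c,l,stt,ce=cv2.connectedComponentsWithStats(m); i=1+np.argmax(stt[1:,4])
    return im,ce[i],stt[i]
E
python3 - <<'E'
from h import *
s=env.read_state();print(s["time_s"],s["ee_pos"])
im,c,b=ball("wrist",s); print(c,b,proj("wrist",[.6256,-.1588,.066],s)); 
bx=(b[0]+(b[2]-1)/2,b[1]+(b[3]-1)/2)
for u in(c,bx): P=atz("wrist",u,.066,s); print(P,st(P))
save("w2.png",im)
for n in("top","scene"): 
    _,c,b=ball(n); print(n,c,b,st(atz(n,c,.066)))
E
```

```text
3.95 [ 0.61730823 -0.15542897  0.2200967 ]
[277.896      198.37066667] [267 188  22  23 375] [[279.51573305 199.31358294]]
[ 0.62443896 -0.1597489   0.066     ] [-0.00138165 -0.18032879]
[ 0.62482727 -0.16021695  0.066     ] [-0.00102457 -0.18082107]Traceback (most recent call last):
  File "<stdin>", line 8, in <module>
  File "h.py", line 31, in ball
    c,l,stt,ce=cv2.connectedComponentsWithStats(m); i=1+np.argmax(stt[1:,4])
                                                        ~~~~~~~~~^^^^^^^^^^^
    return _wrapfunc(a, 'argmax', axis=axis, out=out, **kwds)
    return bound(*args, **kwds)
ValueError: attempt to get argmax of an empty sequence
```

View pics/w2.png

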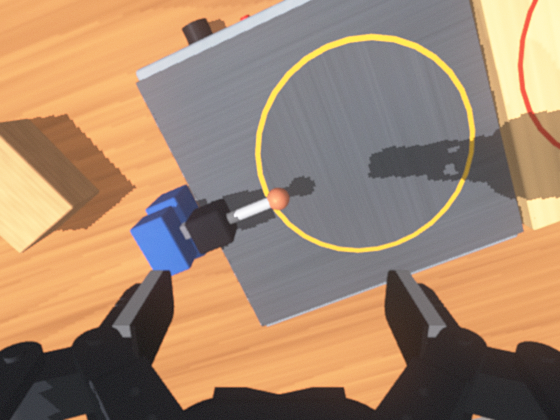

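The copper ball is at (278,198) just inside the yellow ring, and its centre comes out at station y of about -180 mm. The tip end is therefore near -171 mm, which puts the pan centre at about -115 mm for 3 N. Next I grasp the handle.

Request:
servo_tool(deltas=[0.2,0.3025,0,0,0,0,-1,0.2,0.3025,0,0,0,0,-1,0.2,0.3025,0,0,0,0,-1,0.2,0.3025,0,0,0,0,-1,0.2,0.3025,0,0,0,0,-1,0.2,0.3025,0,0,0,0,-1,0.2,0.3025,0.0,0,0,0,-1,0.2,0.3025,0.04,0,0,0,-1,0.2,0.3025,0.08,0,0,0,-1,0.2,0.3025,0.115,0,0,0,-1,0.2,0.3025,0.13,0,0,0,-1,0.2,0.3025,0.13,0,0,0,-1])

```text
time_s: 5.55
ee_pos: [0.5281, 0.1948, 0.0896]
orientation: [[-0.944, 0.331, -0.002], [0.331, 0.944, -0.001], [0.002, -0.001, -1.0]]
ft_force: [0.2, 0.8, 0.5]
width: 1.001
gripper_force: 0.0
```

```bash
python3 - <<'E'
from h import *
s=env.read_state();print(s["time_s"],s["ee_pos"],s["ft_force"])
im=env.grab_frame("wrist"); save("w3.png",im)
E
```

```text
5.55 [0.52806218 0.19482467 0.0895969 ] [0.17672301 0.7605045  0.53849779]
```

View pics/w3.png

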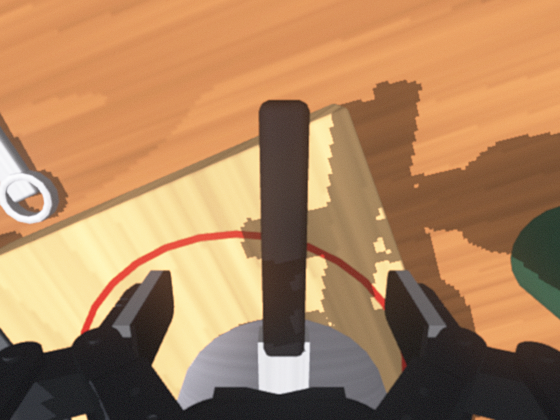

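The handle is centred between the pads (column 284, pad middle at 279), so I shift 1.5 mm and close.

Request:
servo_tool(deltas=[0,0.0015,0,0,0,0,-1,0,0.0015,0,0,0,0,0.5,0,0.0015,0,0,0,0,1,0,0.0015,0,0,0,0,1,0,0.0015,0,0,0,0,1,0,0.0015,0,0,0,0,1,0,0.0015,0,0,0,0,1,0,0.0015,0,0,0,0,1])

```text
time_s: 6.6
ee_pos: [0.5293, 0.1965, 0.0905]
orientation: [[-0.944, 0.331, -0.0], [0.331, 0.944, -0.0], [0.0, -0.0, -1.0]]
ft_force: [-1.7, -0.3, 4.8]
width: 0.18
gripper_force: 59.5
```

```bash
python3 - <<'E'
from pan import *
s=env.read_state();print(s["time_s"],s["ee_pos"],s["ft_force"],s["torque"],s["width"],s["gripper_force"])
R=np.array(s["orientation"])
d=world(.012,-.03)-world(.012,-.03)
c=s["ee_pos"][:2]-R[:2,0]*.1  # pan centre if grip at -100
print("pan by grip",c,st(c))
# station -y in tool axes
print("tool of -ey",R.T@np.array([*-ey,0]),"ex",R.T@np.array([*ex,0]))
E
```

```text
6.6 [0.52929829 0.19654078 0.09049679] [-1.74192736 -0.29170864  4.83266128] [-0.07574999  0.31184197  0.0126769 ] 0.1797257019632654 59.485142827034
pan by grip [0.62366206 0.16344277] [0.01883576 0.14223084]
tool of -ey [-3.91574434e-01 -9.20146434e-01  5.83457072e-05] ex [-9.20146430e-01  3.91574424e-01 -1.34727518e-04]
```

Request:
servo_tool(deltas=[-0.0015,-0.005,0,0,0,0,1,-0.004,-0.013,0,0,0,0,1,-0.007,-0.022,0,0,0,0,1,-0.01,-0.032,0,0,0,0,1,-0.013,-0.042,0,0,0,0,1,-0.016,-0.052,0,0,0,0,1,-0.0195,-0.062,0,0,0,0,1,-0.0225,-0.072,0,0,0,0,1,-0.0255,-0.082,0,0,0,0,1,-0.028,-0.089,0,0,0,0,1,-0.029,-0.092,0,0,0,0,1,-0.029,-0.092,0,0,0,0,1])

```text
time_s: 8.1
ee_pos: [0.5268, 0.1004, 0.0905]
orientation: [[-0.944, 0.331, 0.001], [0.331, 0.944, 0.001], [-0.001, 0.001, -1.0]]
ft_force: [0.7, 3.2, 2.4]
width: 0.179
gripper_force: 59.3
```

```bash
python3 - <<'E'
from pan import *
s=env.read_state();print(s["time_s"],s["ee_pos"],s["ft_force"],s["torque"],s["width"],s["gripper_force"])
R=np.array(s["orientation"]);c=s["ee_pos"][:2]-R[:2,0]*.1
print("pan by grip",c,st(c))
q,f=fit(c,.04,[-.3],True);print(q,f,st(q))
E
```

```text
8.1 [0.52684159 0.1004349  0.09053116] [0.70995955 3.21728961 2.3585653 ] [ 0.57448947 -0.07214928  0.34710601] 0.17855914676692486 59.34297859668732
pan by grip [0.62121168 0.06735508] [0.01014925 0.04650522]
[ 0.6225155   0.0697465  -0.33792923  0.04027091] 0.8832993526060843 [0.01160565 0.04880691]
```

Request:
servo_tool(deltas=[-0.0015,-0.005,0,0,0,0,1,-0.004,-0.013,0,0,0,0,1,-0.007,-0.022,0,0,0,0,1,-0.01,-0.032,0,0,0,0,1,-0.013,-0.042,0,0,0,0,1,-0.016,-0.052,0,0,0,0,1,-0.0195,-0.062,0,0,0,0,1,-0.0225,-0.072,0,0,0,0,1,-0.0255,-0.082,0,0,0,0,1,-0.028,-0.09,0,0,0,0,1,-0.0285,-0.093,0,0,0,0,1,-0.0285,-0.093,0,0,0,0,1])

```text
time_s: 9.8
ee_pos: [0.521, 0.0026, 0.0892]
orientation: [[-0.943, 0.332, -0.003], [0.332, 0.943, -0.0], [0.003, -0.001, -1.0]]
ft_force: [-1.0, 0.7, -3.2]
width: 0.174
gripper_force: 59.7
```

```bash
python3 - <<'E'
from pan import *
s=env.read_state();print(s["time_s"],s["ee_pos"],s["ft_force"],s["torque"],s["width"],s["gripper_force"])
R=np.array(s["orientation"]);c=s["ee_pos"][:2]-R[:2,0]*.1
print("pan by grip",c,st(c))
a,b=env.grab_frame("scene")[170:300,170:380],env.grab_frame("top")[140:280,190:400]
save("s4.png",np.vstack([cv2.resize(a,(480,297)),cv2.resize(b,(450,300))[:, :450] if 0 else cv2.resize(b,(480,300))]))
E
```

```text
9.8 [0.52103844 0.00258224 0.08923323] [-0.95886041  0.7360019  -3.22775526] [0.23145796 0.34712376 0.09748695] 0.17419998162477404 59.70742106437683
pan by grip [ 0.61538282 -0.03057   ] [-0.00202795 -0.05083445]
```

View pics/s4.png

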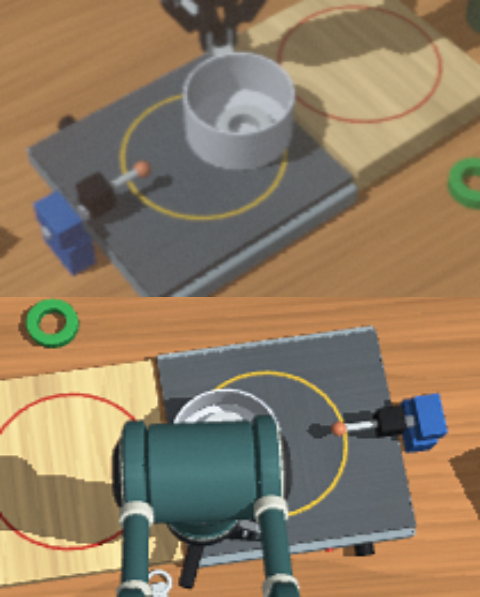

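The pan is clear of the board and standing over the hotplate (scene crop (238,110)), level, with the bearing inside and the probe at (142,168) still free. Next I lower the 4 mm.

Request:
servo_tool(deltas=[0,0,0.001,0,0,0,1,0,0,0.002,0,0,0,1,0,0,0.003,0,0,0,1,0,0,0.0038,0,0,0,1,0,0,0.0038,0,0,0,1,0,0,0.0038,0,0,0,1])

```text
time_s: 10.65
ee_pos: [0.5224, 0.003, 0.0868]
orientation: [[-0.944, 0.331, 0.0], [0.331, 0.944, -0.0], [-0.0, 0.0, -1.0]]
ft_force: [-5.0, 1.7, 1.4]
width: 0.18
gripper_force: 60.4
```

```bash
python3 - <<'E'
from h import *
s=env.read_state();print(s["time_s"],s["ee_pos"],s["ft_force"],s["torque"])
R=np.array(s["orientation"]);print(R)
c=s["ee_pos"][:2]-R[:2,0]*.1
print(st(c))
E
```

```text
10.65 [0.5223611  0.00299299 0.08682725] [-4.99930604  1.69519016  1.3709325 ] [ 0.02748316  0.58906733 -0.11677458]
[[-9.43638386e-01  3.30978239e-01  4.40015602e-05]
 [ 3.30978238e-01  9.43638387e-01 -1.21178630e-05]
 [-4.55323102e-05  3.12867822e-06 -9.99999999e-01]]
[-0.00065845 -0.05045744]
```

Request:
servo_tool(deltas=[-0.002,-0.004,0,0,0,0,1,-0.005,-0.011,0,0,0,0,1,-0.008,-0.019,0,0,0,0,1,-0.0115,-0.027,0,0,0,0,1,-0.015,-0.035,0,0,0,0,1,-0.018,-0.042,0,0,0,0,1,-0.02,-0.047,0,0,0,0,1,-0.0205,-0.048,0,0,0,0,1,-0.0205,-0.048,0,0,0,0,1])

```text
time_s: 11.78
ee_pos: [0.526, -0.0493, 0.0866]
orientation: [[-0.944, 0.331, 0.0], [0.331, 0.944, -0.0], [-0.001, -0.0, -1.0]]
ft_force: [0.3, 3.5, 0.0]
width: 0.173
gripper_force: 60.4
```

```bash
cat > chk.py <<'E'
from h import *
s=env.read_state();R=np.array(s["orientation"]);f=np.array(s["ft_force"])
c=s["ee_pos"][:2]-R[:2,0]*.1
print(s["time_s"],"st",np.round(st(c)*1e3,2),"z",s["ee_pos"][2],"f ey,ex,z",np.round([f[:2]@ey,f[:2]@ex,f[2]],2),"tq",np.round(s["torque"],2))
E
cat > tip.py <<'E'
from h import *
# copper ball centroid + box in scene picture
im=env.grab_frame("scene"); hsv=cv2.cvtColor(im,cv2.COLOR_RGB2HSV).astype(int)
c0=proj("scene",[.6256,-.1588,.066])[0]; print("expect",c0)
x,y=int(c0[0]),int(c0[1]); sub=im[y-10:y+11,x-12:x+12].astype(float)
red=np.clip(sub[:,:,0]-1.25*sub[:,:,2]-15,0,None)
vv,uu=np.mgrid[y-10:y+11,x-12:x+12]; k=np.hypot(uu-c0[0],vv-c0[1])<8; w=red*k
u=((uu*w).sum()/w.sum(),(vv*w).sum()/w.sum()); print("tip",np.round(u,2),w.sum(),np.round(st(atz("scene",u,.066))*1e3,2))
E
python3 chk.py; python3 tip.py
```

```text
11.775 st [  -0.42 -102.93] z 0.08658898973178278 f ey,ex,z [3.44 0.52 0.04] tq [ 0.39 -0.27  0.43]
expect [231.94431453 243.46617387]
tip [230.78 243.25] 1170.25 [  -2.42 -181.32]
```

Request:
servo_tool(deltas=[-0.001,-0.0023,0,0,0,0,1,-0.002,-0.0046,0,0,0,0,1,-0.002,-0.0046,0,0,0,0,1])

```text
time_s: 12.2
ee_pos: [0.5262, -0.054, 0.0866]
orientation: [[-0.944, 0.331, 0.0], [0.331, 0.944, 0.0], [0.0, 0.0, -1.0]]
ft_force: [-0.9, 4.2, 1.4]
width: 0.175
gripper_force: 60.5
```

```bash
python3 chk.py; python3 tip.py
```

```text
12.2 st [  -0.5  -107.51] z 0.08655534336261662 f ey,ex,z [ 4.27 -0.66  1.42] tq [ 0.59 -0.2   0.56]
expect [231.94431453 243.46617387]
tip [230.78 243.28] 1133.75 [  -2.35 -181.38]
```

Request:
servo_tool(deltas=[-0.0006,-0.0014,0,0,0,0,1,-0.0012,-0.0028,0,0,0,0,1,-0.0012,-0.0028,0,0,0,0,1])

```text
time_s: 12.62
ee_pos: [0.5264, -0.0569, 0.0866]
orientation: [[-0.944, 0.331, 0.0], [0.331, 0.944, 0.0], [0.0, 0.0, -1.0]]
ft_force: [-0.4, 5.1, 1.4]
width: 0.176
gripper_force: 60.6
```

```bash
python3 chk.py; python3 tip.py
```

```text
12.625 st [  -0.48 -110.52] z 0.08656040068109438 f ey,ex,z [ 5.12 -0.03  1.44] tq [ 0.69 -0.24  0.59]
expect [231.94431453 243.46617387]
tip [230.77 243.3 ] 1115.75 [  -2.32 -181.42]
```

Request:
servo_tool(deltas=[-0.0004,-0.0009,0,0,0,0,1,-0.0008,-0.0018,0,0,0,0,1,-0.0008,-0.0018,0,0,0,0,1])

```text
time_s: 13.05
ee_pos: [0.5266, -0.0588, 0.0866]
orientation: [[-0.944, 0.331, -0.0], [0.331, 0.944, 0.0], [0.0, 0.0, -1.0]]
ft_force: [-1.1, 5.8, 1.0]
width: 0.177
gripper_force: 60.6
```

```bash
python3 chk.py; python3 tip.py
```

```text
13.05 st [  -0.46 -112.41] z 0.08657499469389607 f ey,ex,z [ 5.81 -0.77  1.04] tq [ 0.79 -0.25  0.6 ]
expect [231.94431453 243.46617387]
tip [230.56 243.42] 1116.75 [  -2.32 -182.03]
```

Request:
servo_tool(deltas=[-0.0006,-0.0014,0,0,0,0,1,-0.0012,-0.0028,0,0,0,0,1,-0.0014,-0.0032,0,0,0,0,1,-0.0014,-0.0032,0,0,0,0,1])

```text
time_s: 13.6
ee_pos: [0.5265, -0.0617, 0.0865]
orientation: [[-0.944, 0.331, -0.001], [0.331, 0.944, 0.001], [0.001, 0.001, -1.0]]
ft_force: [-1.3, 7.0, 1.7]
width: 0.175
gripper_force: 60.9
```

```bash
python3 chk.py; python3 tip.py; python3 tip.py
```

```text
13.6 st [  -0.69 -115.26] z 0.08651212250521798 f ey,ex,z [ 7.11 -0.87  1.7 ] tq [ 1.13 -0.16  0.78]
expect [231.94431453 243.46617387]
tip [229.86 243.79] 1144.25 [  -2.39 -184.03]
expect [231.94431453 243.46617387]
tip [229.85 243.8 ] 1146.5 [  -2.37 -184.06]
```

Request:
servo_tool(deltas=[-0.0004,-0.0008,0,0,0,0,1,-0.0006,-0.0015,0,0,0,0,1,-0.0006,-0.0015,0,0,0,0,1])

```text
time_s: 14.08
ee_pos: [0.5265, -0.063, 0.0866]
orientation: [[-0.944, 0.331, -0.001], [0.331, 0.944, 0.002], [0.001, 0.001, -1.0]]
ft_force: [-1.9, 9.5, 3.5]
width: 0.177
gripper_force: 61.1
```

```bash
python3 chk.py; python3 tip.py
```

```text
14.075 st [  -0.76 -116.58] z 0.08655783400276354 f ey,ex,z [ 9.61 -1.28  3.49] tq [ 1.3  -0.09  0.84]
expect [231.94431453 243.46617387]
tip [229.43 243.99] 1090.0 [  -2.5 -185.2]
```

Request:
servo_tool(deltas=[0.0002,0.0005,0,0,0,0,1,0.0002,0.0005,0,0,0,0,0.6,0.0002,0.0005,0,0,0,0,0,0.0002,0.0005,0,0,0,0,-1,0.0002,0.0005,0,0,0,0,-1,0.0002,0.0005,0,0,0,0,-1,0.0002,0.0005,0,0,0,0,-1])

```text
time_s: 15.0
ee_pos: [0.5269, -0.0638, 0.0865]
orientation: [[-0.944, 0.331, 0.0], [0.331, 0.944, -0.0], [-0.0, -0.0, -1.0]]
ft_force: [-0.3, 0.3, -1.0]
width: 1.002
gripper_force: 0.0
```

```bash
python3 chk.py; python3 tip.py;python3 tip.py
```

```text
15.0 st [  -0.49 -117.39] z 0.08650162752695703 f ey,ex,z [ 0.28 -0.29 -1.03] tq [ 0.02  0.01 -0.03]
expect [231.94431453 243.46617387]
tip [229.43 244.  ] 1062.25 [  -2.45 -185.22]
expect [231.94431453 243.46617387]
tip [229.44 244.03] 1068.5 [  -2.37 -185.24]
```

Released; the tip has stayed compressed by about 3.8 mm. I lift straight up and go back to the earlier look pose to compare.

Request:
servo_tool(deltas=[0,0,-0.02,0,0,0,-1,0,0,-0.06,0,0,0,-1,0,0,-0.11,0,0,0,-1,0,0,-0.1335,0,0,0,-1,-0.04,-0.02,-0.1335,0,0,0,-1,-0.09,-0.045,-0.1335,0,0,0,-1,-0.1156,-0.0565,-0.1335,0,0,0,-1,-0.1156,-0.0565,-0.1335,0,0,0,-1,-0.1156,-0.0565,-0.1335,0,0,0,-1])

```text
time_s: 16.23
ee_pos: [0.6165, -0.1547, 0.2194]
orientation: [[-0.944, 0.331, -0.001], [0.331, 0.944, 0.001], [0.002, 0.0, -1.0]]
ft_force: [-0.4, 0.2, -0.5]
width: 1.002
gripper_force: 0.0
```

```bash
python3 chk.py; python3 tip.py; python3 - <<'E'
from h import *
s=env.read_state();print(s["ee_pos"])
im,c,b=ball("wrist",s); print(c,b)
a=cv2.imread("pics/w2.png")[:,:,::-1]
save("w5.png",im)
bx=(b[0]+(b[2]-1)/2,b[1]+(b[3]-1)/2)
for u in(c,bx): print(np.round(st(atz("wrist",u,.066,s))*1e3,2))
E
```

```text
16.225 st [  83.03 -213.97] z 0.2194492413487359 f ey,ex,z [ 0.19 -0.34 -0.53] tq [0.03 0.05 0.04]
expect [231.94431453 243.46617387]
tip [229.39 244.02] 1066.5 [  -2.45 -185.33]
[ 0.61640148 -0.15447103  0.21964219]
[270.26666667 202.62857143] [261 192  19  22 315]
[  -1.56 -186.22]
[  -1.74 -186.37]
```

View pics/w5.png

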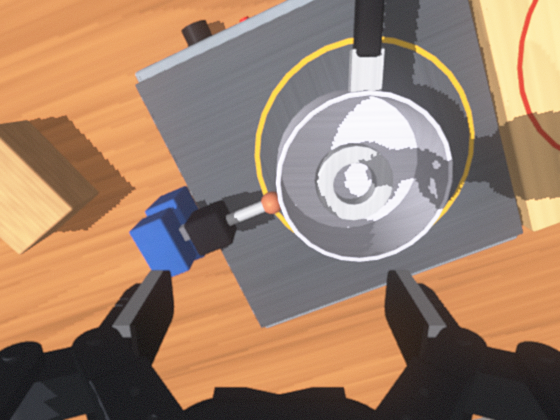

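The pan stands in the ring with the bearing in it. Its wall touches the copper ball at (270,203), and the ball is partly hidden behind the rim, so I use its free edge to work out the shift.

```bash
python3 - <<'E'
from h import *
from scipy.optimize import minimize
s2=env.read_state(); R=s2["orientation"]
s1=dict(ee_pos=[0.61730823,-0.15542897,0.2200967],orientation=[[-.944,.331,-.001],[.331,.944,.001],[.001,.001,-1]])
s1["orientation"]=R
c1=np.array([277.9,198.4])
for st1,u in((s1,(277.5,199)),(s2,(271.5,202.5)),(s2,(272,202))): print(np.round(st(atz("wrist",u,.066,st1))*1e3,2))
# edge profile along plunger axis: black clamp->ball, both pics
for n,sx in(("w2",s1),("w5",s2)):
    im=cv2.imread(f"pics/{n}.png")[:,:,::-1].astype(np.float32)
    ys=np.arange(-.205,-.165,.0005); v=[]
    for y in ys:
        p=np.array([proj("wrist",[*world(-.001+dx,y),.066],sx)[0] for dx in(-.002,0,.002)],np.float32)
        c=cv2.remap(im,p[:,0],p[:,1],cv2.INTER_LINEAR).reshape(-1,3).mean(0); v.append((c[0]-c[2])/c.sum())
    v=np.array(v); i=np.nonzero(v>.15)[0]; print(n,"ball span",ys[i[0]],ys[i[-1]])
E
```

```text
[  -1.06 -180.87]
[  -1.14 -185.22]
[  -1.37 -184.69]
w2 ball span -0.18799999999999997 -0.17199999999999996
w5 ball span -0.19249999999999998 -0.18049999999999997
```

```bash
python3 -c "
from station import env
print(env.sign_off())"
```

```text
the job is handed in; nothing more can be done
None
```

I slid the pan onto the hotplate and let go: it stands inside the yellow ring with the bearing in it, pressing the probe by about 4.3 mm (about 3 N, judged from camera images). The job was handed in after about 16 s with the arm clear.

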